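# Put the loose brake pad away in the empty place of the rack

## Task

The loose brake pad in the spring clip belongs in the one empty place of the round pad rack. First turn the notched milk can lid (its studs are there to push against) until the notch faces the empty place, then draw the pad out of the clip and lay it flat in that place, and finally turn the lid until its notch faces the upright fin, so that all three pads are held under the rim. Leave the other two pads in their places and do not shift anything else on the bench.

Things in the scene. Friction and masses are not known exactly. Their poses are not given: they have to be found in the camera images.
- rack: Brake pad rack, fixed: a plywood disc 264 mm across and 14 mm thick, with three pad places round its edge and a notched, pivoted milk can lid above. Origin on the pivot axis at bench height. Its -x points to the fin, +y to place_left, +x to place_far, -y to place_right; z up. A pad lies in a place square to the rack.
- lid (a joint): Turn of the lid about its upright pivot (the rack's origin), rad, counter-clockwise seen from above: 0 = notch faces the fin, +1.57 place_right, -1.57 place_left, +3.14 or -3.14 place_far; stops at -3.6 and 3.6. About 2 N at a stud turns it; it stays where it is left. Stainless, 172 mm across, 3 mm thick, underside 44 mm above the bench (4 mm above the pads); dome and bail handle in the middle, up to 86 mm above the bench.
- notch (a point): Middle of the mouth of the lid's notch, 94 mm from the pivot, 47 mm above the bench; turns with the lid. The notch is 70 degrees wide and cut in to 60 mm from the pivot; elsewhere the lid's rim (86 mm radius) covers the inner 16 mm of each pad.
- stud_opposite (a point): upright steel stud on the lid's rim, 12 mm across, rising 24 mm above the lid; the point is at the centre of its top, 71 mm above the bench and 74 mm from the lid's pivot, directly opposite the notch.
- stud_plus (a point): upright steel stud on the lid's rim, 12 mm across, rising 24 mm above the lid; the point is at the centre of its top, 71 mm above the bench and 74 mm from the lid's pivot, 90 degrees clockwise (seen from above) from the notch.
- stud_minus (a point): upright steel stud on the lid's rim, 12 mm across, rising 24 mm above the lid; the point is at the centre of its top, 71 mm above the bench and 74 mm from the lid's pivot, 90 degrees counter-clockwise (seen from above) from the notch.
- place_left (a point): One of three like places for a pad, holding one or empty, at the rack's +y. Point: centre of the top of its aluminium seat (30 mm wide), 26 mm above the bench, 12 above the board, 94 from the pivot. The pad lies on it, overhanging 9 mm each side, with 5 mm play all round between side fences (8 mm above the seat, only 66 to 84 mm from the pivot), an inner stop and a low outer lip.
- place_far (a point): One of three like places for a pad, holding one or empty, at the rack's +x. The point and shape are as for place_left.
- place_right (a point): One of three like places for a pad, holding one or empty, at the rack's -y. The point and shape are as for place_left.
- mark (a point): The fin: an upright steel plate 6 mm thick, 34 mm long and 34 mm high, standing radially on the rack's board at its -x, with a round pin at its outer end, top 54 mm above the bench. The point lies 94 mm from the pivot; the notch point comes over it when the notch faces the fin.
- pad_loose: The loose brake pad that starts in the spring clip: 48 mm square, 14 mm thick (6 mm steel backing plate, full width, below; 8 mm friction lining in two blocks, 44 mm wide, above), 150 g; origin at the centre of its underside, z up.
- pad_a: A brake pad already lying in one of the three places, to stay there: 48 mm square, 14 mm thick (6 mm steel backing plate, full width, below; 8 mm friction lining in two blocks, 44 mm wide, above), 150 g; origin at the centre of its underside, z up.
- pad_b: Another brake pad already lying in one of the three places, to stay there: 48 mm square, 14 mm thick (6 mm steel backing plate, full width, below; 8 mm friction lining in two blocks, 44 mm wide, above), 150 g; origin at the centre of its underside, z up.
- clip: Spring clip, fixed, dark steel, base 110 x 60 x 8 mm. Origin at bench height, z up, mouth to its own -x. The pad lies square on a 30 mm wide shelf, underside 20 mm up, centre 10 mm from the origin to -x. A sprung leaf hinged at the rear (+x, up to 50 mm high) presses with 3 N on the pad 14 mm behind its centre. The front 30 mm and both sides are free. Pull it straight to -x for 40 mm, then lift.
- hammer: Steel hammer, 280 mm long. Bystander: leave it where it is.
- tee: Grey PVC tee joint, 90 mm long, 40 mm high. Bystander: leave it where it is. Origin at the middle of its underside.
- lance: Blue sprayer lance tip with brass nozzle, 200 mm long, 22 mm high. Bystander: leave it where it is. Origin at the middle of its underside.
- fuse: Clear glass cartridge fuse with metal caps, 52 mm long, 16 mm high. Bystander: leave it where it is. Origin at the middle of its underside.
- jar: Small closed glass jar, 64 mm across, 85 mm high. Bystander: leave it where it is. Origin at the middle of its underside.
- wrench: Steel wrench, 190 mm long, lying flat. Bystander: leave it where it is.
- can: Bare metal can, 66 mm across, 110 mm high. Bystander: leave it where it is. Origin at the middle of its underside.
There are look-alikes about, which are no part of the job. Leave any blue or yellow look-alike of the pad_loose alone. What is shaped like the pad_a but red or yellow is not meant.

How it is judged (in metres and radians):
On the way, in this order (a step that is already met when the one before it is completed fails the run):
1. the lid's notch faces the empty place while the loose pad is still in the clip (((horizontal distance between notch and place_left below 0.016 m and horizontal distance between each of pad_a, pad_b and place_left above 0.05 m) or (horizontal distance between notch and place_far below 0.016 m and horizontal distance between each of pad_a, pad_b and place_far above 0.05 m) or (horizontal distance between notch and place_right below 0.016 m and horizontal distance between each of pad_a, pad_b and place_right above 0.05 m)) and distance of pad_loose from where it was at the start of the episode below 0.012 m), for 0.2 s.
2. the loose pad has been drawn out of the clip (distance between pad_loose and clip above 0.06 m), for 0.1 s.
3. the loose pad lies flat in the empty place (((horizontal distance between pad_loose and place_left below 0.009 m and z of pad_loose in the frame of place_left between -0.003 and 0.003 m and horizontal distance between each of pad_a, pad_b and place_left above 0.05 m) or (horizontal distance between pad_loose and place_far below 0.009 m and z of pad_loose in the frame of place_far between -0.003 and 0.003 m and horizontal distance between each of pad_a, pad_b and place_far above 0.05 m) or (horizontal distance between pad_loose and place_right below 0.009 m and z of pad_loose in the frame of place_right between -0.003 and 0.003 m and horizontal distance between each of pad_a, pad_b and place_right above 0.05 m)) and angle between pad_loose's own z axis and vertical below 0.07 rad), for 0.2 s.
At the end, for the whole second after the job is handed in: The loose pad lies flat (within 4 degrees and 3 mm of its height) within 9 mm of the centre of the place that was empty, the other two pads lie within 12 mm of where they were, the lid's notch faces the fin within 13 mm at the rim (about 8 degrees), and lid and pad are at rest (all of step 3 and horizontal distance between notch and mark below 0.013 m and distance of each of pad_a, pad_b from where it was at the start of the episode below 0.012 m and linear speed of pad_loose below 0.02 m/s and velocity of joint lid between -0.05 and 0.05 rad/s); the robot touches nothing.
It fails at once if one of the two pads already in the rack is taken out of its place (distance of any of pad_a, pad_b from where it was at the start of the episode above 0.012 m).
It fails at once if a bystander is shifted by more than 30 mm (distance of any of hammer, tee, lance, fuse, jar, wrench, can from where it was at the start of the episode above 0.03 m).
It also fails if it takes over 72 s, if anything falls off the work surface, if the arm or the gripper's body presses on something with over 40 N, if the wrist force passes 120 N, or if a joint passes its speed limit or range.

## Robot

A 6-joint arm with a two-finger parallel gripper is mounted at the origin on the work surface. World frame = base frame: x ahead of the robot, y to its left, z up, the work surface at z = 0. Lengths are in m, angles in degrees, forces in N, time in s.
With the tool pointing down it reaches from about 0.3 to 0.75 m from the base axis. Payload 8.5 kg.
Tool frame: the origin (TCP) lies on the centre line of the jaws, within the pads' length; the fingertips stand 17 mm ahead of it and the grasp point (between the pads) lies 2 mm behind it (env.tcp_to_tips is the distance from the TCP to the fingertips, in m); z points along the fingers, y is the line along which they close (so a half turn about z gives the same grasp; the last joint's range is limited). The gripper opens to 85 mm and grips with 20 to 120 N. Pads are 22 mm wide; open, the fingers measure 114 mm over their backs; the gripper's body (76 mm by 85 mm) begins 54 mm behind the grasp point. The pads swing forward as they close: fully open they stand 13 mm farther back than shut.
Start: joints at [54.758, 21.807, 74.336, -0, 83.858, -12.336], TCP at [0.214, 0.507, 0.248] pointing down, gripper open.
Joint ranges: [-178.18, 178.18], [-50.72, 133.34], [12.68, 142.11], [-81.47, 261.47], [9.98, 163.14], [-165.26, 165.26]. Speed limits (degrees/s): [136.94, 136.94, 180, 180, 180, 180].

## Interface

Orientations are given as a 3x3 rotation matrix whose columns are the frame's x, y, z axes.
In Python, from rig import env gives the robot as it stands. The module is installed in compiled form; this text tells all that it offers.
- The arm moves only by the shell command python3 -m pendant 'ROWS' [FORCE]. ROWS is JSON, a list of rows, each a list of 7 numbers: the opening, from 0 (shut) to 1 (fully open), then the shift along the tool's x, y, z in m, then the turn, a rotation vector about the tool's x, y, z in rad. A call has 1 to 5 rows; each row is the pose to reach, as a shift and turn from the pose commanded when the call began, along the tool's axes at that moment; what a row does not reach only later rows make up. A row lasts 1/8 s, in which the tool goes at most 62.5 mm and 10.7 degrees, less where a joint would pass 70% of its speed; a pose out of reach is approached as far as the arm can. A call with a gripper value outside its range is refused whole. The fingers move at their own pace and stop on an object; FORCE is the grip in N (left out, the last holds). Time passes only in rows, so rows that repeat a pose let the fingers close. It gives the time, the measured TCP pose, the force, the opening and the grip force at its end, in the units of the state.
- env.observe(): the state, without advancing time (a new reading comes with each control period).
- env.get_image(name): name is "scene" or "top"; returns a dict with "image" (480x640x3 uint8, blue, green, red), "fx", "fy", "cx", "cy" (pixels), "pose" (4x4, takes a point from camera to world coordinates). Camera axes: x right, y up, looking along -z (the intrinsics and any distortion apply to the point x, -y, -z); pixel columns grow to the right and rows downward; lengths in m; the calibration is good to about 2 mm. A picture is of the moment at which its call begins. There is no depth.
- env.close_job(): hands the job in; it is judged then, once.
Trained networks look in the newest picture that a camera, given by its name, has taken for a name from the list of things; names that differ only in an ending like _2 or _b are one class to them, and where a whole thing is asked for, a point or a joint stands for the part that bears it (a point fixed in the world has none). Each returns a list of dicts, best first, with "conf" (0 to 1); they miss things now and then, are a little off and sometimes report something else, mostly with a low value. They report only what shows in the picture. A call takes as long as a camera call. They do not tell look-alikes from the thing itself.
- env.find_in(camera, thing): "bbox" ([centre column, centre row, width, height] in pixels, round what is visible of it).
- env.trace(camera, thing): "mask" (480x640 bool, what is visible of it) and "bbox" ([centre column, centre row, width, height] in pixels, round what is visible of it).
- env.tip_of(camera, thing): "centre" ([column, row] in pixels: a listed point, or the origin of a listed thing).
The state is a dict: "time_s": time; "q": joint angles; "qvel": joint speeds; "joint_efforts": joint torques, N m; "position": TCP position; "tool_rot": TCP orientation; "ft_force": force on the tool from outside, world axes, zero at the start; "wrist_torque": the same for the moment, N m; "grip_width": finger opening in m; "gripper_force": force on a finger pad.
Only numpy, scipy, OpenCV 4.12 (cv2) and the standard library are available. Lean on these libraries where they do the work, as an engineer would, in place of code of your own. Each camera call takes 0.05 s, during which the arm holds its last target. There are 200 camera calls.

## Working session

There is one attempt and no reset: what is moved stays moved. The work goes in short steps, Python scripts to look and compute and a shell command to move; the robot and the scene stay as the last step left them, time stands still between calls to the robot, and variables do not carry over. Pictures are saved under pics/ and viewed, at most 10 in all, crops included, and the job is handed in when it is done.

```bash
mkdir -p pics
cat > h.py <<'E'
import numpy as np, cv2
from rig import env
def cam(n):
    c=env.get_image(n); return c
def ray(c,p,z):
    P=np.array(c["pose"]); d=P[:3,:3]@np.array([(p[0]-c["cx"])/c["fx"],-(p[1]-c["cy"])/c["fy"],-1.]); o=P[:3,3]
    return o+d*(z-o[2])/d[2]
def proj(c,w):
    P=np.array(c["pose"]); q=P[:3,:3].T@(np.array(w)-P[:3,3]); return [c["cx"]+c["fx"]*q[0]/-q[2], c["cy"]-c["fy"]*q[1]/-q[2]]
E
python3 - <<'E'
from h import *
for n in ["top","scene"]:
    c=cam(n); cv2.imwrite(f"pics/{n}0.png",c["image"]); print(n,{k:c[k] for k in c if k!="image"})
    for t,z in [("rack",0),("notch",.047),("stud_opposite",.071),("stud_plus",.071),("stud_minus",.071),("place_left",.026),("place_far",.026),("place_right",.026),("mark",.054),("pad_loose",.02),("pad_a",.026),("clip",0),("tee",0),("jar",0),("can",0),("fuse",0),("lance",0),("hammer",0),("wrench",0)]:
        for r in env.tip_of(n,t)[:4]: 
            if r["conf"]>.3: print(t,round(r["conf"],2),np.round(r["centre"]),np.round(ray(c,r["centre"],z)[:2],3))
E
```

```text
top {'fx': 543.6276959986463, 'fy': 543.6276959986463, 'cx': 319.197294604046, 'cy': 232.5324592009473, 'pose': array([[ 0.01599177,  0.98434532, -0.17552367,  0.34952739],
       [-0.99983074,  0.01734   ,  0.00615009,  0.04082037],
       [ 0.0090974 ,  0.17539561,  0.984456  ,  1.36075102],
       [ 0.        ,  0.        ,  0.        ,  1.        ]])}
notch 0.87 [328. 288.] [0.449 0.01 ]
notch 0.75 [163. 214.] [0.622 0.418]
stud_opposite 0.63 [366. 225.] [ 0.601 -0.081]
stud_plus 0.75 [325. 233.] [0.578 0.019]
stud_minus 0.91 [381. 266.] [ 0.502 -0.117]
place_left 0.76 [310. 256.] [0.527 0.054]
place_far 0.92 [348. 216.] [ 0.631 -0.038]
place_right 0.79 [388. 257.] [ 0.528 -0.138]
mark 0.75 [349. 290.] [ 0.444 -0.041]
mark 0.55 [361. 167.] [ 0.749 -0.068]
pad_loose 0.69 [239. 245.] [0.553 0.232]
pad_loose 0.59 [224. 308.] [0.399 0.262]
pad_loose 0.58 [213. 206.] [0.651 0.302]
pad_a 0.78 [430. 271.] [ 0.496 -0.242]
pad_a 0.59 [430. 226.] [ 0.61  -0.244]
pad_a 0.58 [308. 253.] [0.535 0.059]
pad_a 0.52 [387. 252.] [ 0.542 -0.137]
clip 0.92 [242. 250.] [0.544 0.226]
clip 0.62 [129. 2
[... 1316 characters left out ...]
nus 0.92 [315. 198.] [ 0.493 -0.106]
place_left 0.66 [340. 259.] [0.535 0.047]
place_right 0.95 [294. 211.] [ 0.538 -0.134]
mark 0.78 [348. 211.] [ 0.446 -0.036]
pad_loose 0.73 [371. 381.] [0.67  0.314]
pad_loose 0.69 [385. 320.] [0.555 0.227]
pad_loose 0.62 [293. 211.] [ 0.537 -0.139]
pad_a 0.89 [340. 262.] [0.541 0.055]
pad_a 0.86 [283. 181.] [ 0.503 -0.23 ]
pad_a 0.74 [296. 210.] [ 0.533 -0.132]
pad_a 0.69 [245. 203.] [ 0.619 -0.228]
clip 0.89 [388. 321.] [0.542 0.227]
jar 0.56 [417. 417.] [0.64  0.424]
can 0.7 [189. 197.] [ 0.714 -0.35 ]
fuse 0.59 [396. 245.] [0.392 0.085]
lance 0.78 [231. 280.] [ 0.762 -0.076]
hammer 0.95 [262. 132.] [ 0.432 -0.43 ]
wrench 0.56 [521. 381.] [0.414 0.501]
```

Run:
```python
import cv2
i=cv2.imread("pics/top0.png"); cv2.imwrite("pics/t1.png",cv2.resize(i[150:350,180:446],None,fx=3,fy=3,interpolation=cv2.INTER_CUBIC))
i=cv2.imread("pics/scene0.png"); cv2.imwrite("pics/s1.png",cv2.resize(i[150:400,200:466],None,fx=2.4,fy=2.4,interpolation=cv2.INTER_CUBIC))
```

```text
(no output)
```

View pics/t1.png

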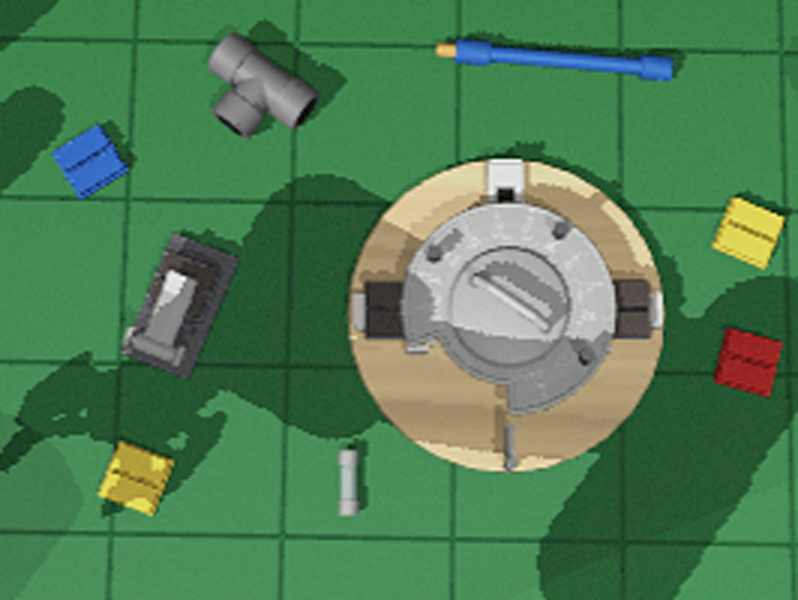

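View pics/s1.png

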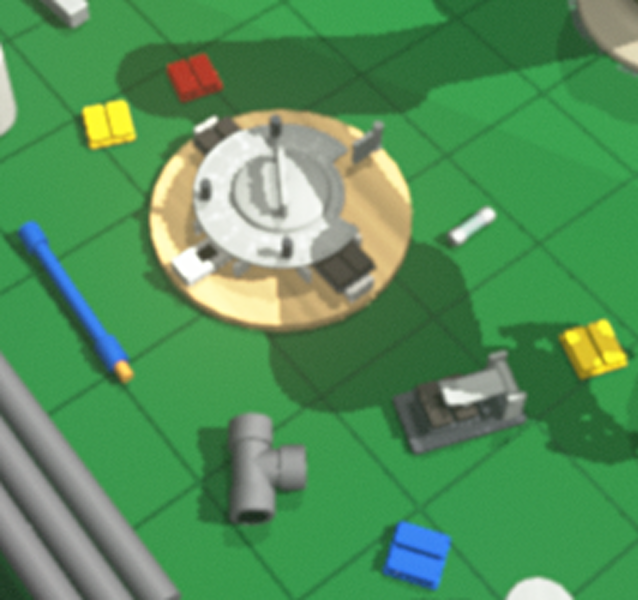

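The top view shows the empty place is the far one: the white seat is bare at crop (505,180). Dark pads lie left and right, the notch is at about (455,380), and the clip's mouth points up and right, away from the robot. Next I'll measure the rack more exactly and enlarge the clip.

Run:
```python
from h import *
from scipy.optimize import least_squares
tiles=[]
for n,(x0,y0) in [("top",(205,215)),("scene",(350,285))]:
    c=cam(n); im=c["image"]
    tiles.append(cv2.resize(im[y0:y0+75,x0:x0+75],(400*1,400),interpolation=cv2.INTER_CUBIC))
    hsv=cv2.cvtColor(im,cv2.COLOR_BGR2HSV)
    m=((hsv[...,0]<30)&(hsv[...,1]>40)&(hsv[...,2]>90)).astype(np.uint8)
    u,v=map(int,proj(c,[.535,-.042,.014])); mm=np.zeros_like(m); cv2.circle(mm,(u,v),75,1,-1); m*=mm
    nl,lab,st,_=cv2.connectedComponentsWithStats(m); k=1+np.argmax(st[1:,4])
    pts=cv2.convexHull(np.argwhere(lab==k)[:,::-1].astype(np.int32))[:,0]
    w=np.array([ray(c,p,.014)[:2] for p in pts])
    f=least_squares(lambda p:np.hypot(w[:,0]-p[0],w[:,1]-p[1])-p[2],[.535,-.042,.132],loss="soft_l1",f_scale=.002)
    print(n,f.x,np.abs(f.fun).mean())
cv2.imwrite("pics/clip.png",np.hstack(tiles))
o=env.observe(); print(o["tool_rot"],o["position"],env.tcp_to_tips)
```

```text
top [ 0.53708792 -0.04096896  0.13134281] 0.0004075724861676131
scene [ 0.53943415 -0.03874525  0.13332773] 0.0009517733491074331
[[-9.21150330e-01  3.89206976e-01  4.04083483e-06]
 [ 3.89206976e-01  9.21150330e-01 -8.39459978e-06]
 [-6.98945313e-06 -6.15996725e-06 -1.00000000e+00]] [0.21405612 0.50660548 0.24833338] 0.017
```

View pics/clip.png

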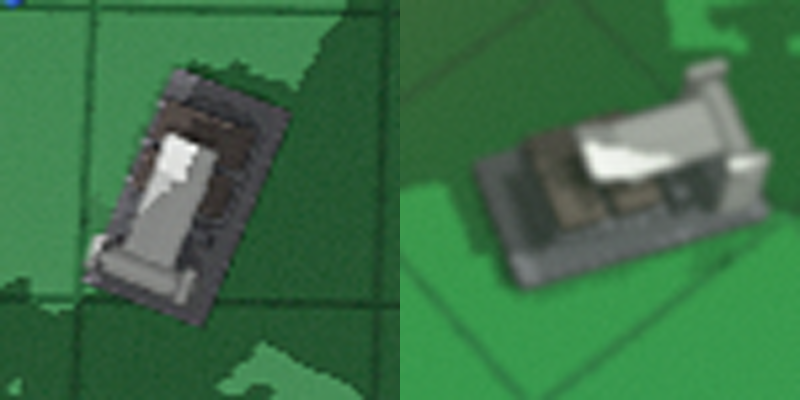

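```bash
cat >> h.py <<'E'
def go(xyz,a):
    "shift and turn (tool axes) to TCP xyz with tool x at a deg, pointing down"
    from scipy.spatial.transform import Rotation as R
    o=env.observe(); T=np.array(o["tool_rot"]); a=np.radians(a)
    G=np.array([[np.cos(a),np.sin(a),0],[np.sin(a),-np.cos(a),0],[0,0,-1]])
    return np.round(T.T@(np.array(xyz)-o["position"]),4), np.round(R.from_matrix(T.T@G).as_rotvec(),4)
E
python3 - <<'E'
from h import *
c=cam("top"); P=np.array([ray(c,[205+u/5.333,215+v/5.333],.008)[:2] for u,v in [(178,68),(292,113),(205,325),(85,283)]])
def rep(P):
  print(np.round(P,4).tolist(),"ctr",P.mean(0)); 
  for i in range(4): d=P[(i+1)%4]-P[i]; print(np.hypot(*d),np.degrees(np.arctan2(d[1],d[0])))
rep(P)
c=cam("scene"); Q=np.array([ray(c,[350+u/5.333,285+v/5.333],z)[:2] for u,v,z in [(120,283,.008),(74,160,.008),(370,212,.008)]]); print(Q)
for a,b in[(0,1),(0,2)]: d=Q[b]-Q[a]; print(np.hypot(*d),np.degrees(np.arctan2(d[1],d[0])))
print("scene ctr",(Q[1]+Q[2])/2)
print(go([.6005,-.0815,.15],148))
E
```

```text
[[0.5994, 0.2369], [0.5787, 0.1821], [0.4777, 0.2192], [0.4964, 0.276]] ctr [0.53803597 0.22853904]
0.058520636278139346 -110.6994761786331
0.10762083867050928 159.8737887680718
0.05984909688305335 71.77485474798318
0.11019941923062851 -20.801326898840475
[[0.60092425 0.23960855]
 [0.57963836 0.18559657]
 [0.49828538 0.27874631]]
0.058055003859589886 -111.50918889666215
0.10984762209919581 159.12739309275452
scene ctr [0.53896187 0.23217144]
(array([-0.5849, -0.3914,  0.0983]), array([-0.    ,  0.    ,  0.1588]))
```

```bash
python3 -m pendant '[[0.45,-0.04,-0.026,0,0,0,0],[0.45,-0.08,-0.052,0,0,0,0],[0.45,-0.12,-0.078,0,0,0,0],[0.45,-0.16,-0.104,0,0,0,0],[0.45,-0.2,-0.13,0,0,0,0]]' 30
python3 -m pendant '[[0.45,-0.04,-0.026,0,0,0,0],[0.45,-0.08,-0.052,0,0,0,0],[0.45,-0.12,-0.078,0,0,0,0],[0.45,-0.16,-0.104,0,0,0,0],[0.45,-0.2,-0.13,0,0,0,0]]'
python3 -m pendant '[[0.45,-0.04,-0.026,0.02,0,0,0.03],[0.45,-0.08,-0.052,0.04,0,0,0.06],[0.45,-0.12,-0.078,0.06,0,0,0.1],[0.45,-0.16,-0.104,0.08,0,0,0.13],[0.45,-0.185,-0.131,0.098,0,0,0.159]]'
python3 -c "
from h import *
print(go([.6005,-.0815,.074],148))"
```

```text
time_s: 2.82
position: [0.3484, 0.3077, 0.2485]
tool_rot: [[-0.921, 0.389, 0.0], [0.389, 0.921, 0.0], [-0.0, 0.0, -1.0]]
ft_force: [1.4, 0.8, 0.2]
grip_width: 0.0383
gripper_force: 0.0
time_s: 3.45
position: [0.4821, 0.11, 0.2484]
tool_rot: [[-0.921, 0.389, 0.0], [0.389, 0.921, 0.0], [-0.0, 0.0, -1.0]]
ft_force: [0.8, 0.6, 1.0]
grip_width: 0.0383
gripper_force: 0.0
time_s: 4.08
position: [0.6016, -0.0829, 0.1493]
tool_rot: [[-0.847, 0.531, -0.0], [0.531, 0.847, -0.0], [0.0, -0.0, -1.0]]
ft_force: [0.5, -0.5, 0.3]
grip_width: 0.0386
gripper_force: 0.0
(array([0.0017, 0.0006, 0.0753]), array([-0.    , -0.    , -0.0016]))
```

```bash
python3 -m pendant '[[0.45,0.001,0,0.035,0,0,0],[0.45,0.001,0,0.06,0,0,0],[0.45,0.001,0,0.075,0,0,0],[0,0.001,0,0.075,0,0,0],[0,0.001,0,0.075,0,0,0]]' 20
python3 -m pendant '[[0,0,0,0,0,0,0],[0,0,0,0,0,0,0]]'
```

```text
time_s: 4.7
position: [0.6001, -0.0808, 0.076]
tool_rot: [[-0.848, 0.53, 0.001], [0.53, 0.848, -0.0], [-0.001, 0.0, -1.0]]
ft_force: [0.4, -0.9, -4.9]
grip_width: 0.0105
gripper_force: 19.7
time_s: 4.95
position: [0.6001, -0.0808, 0.0759]
tool_rot: [[-0.848, 0.53, 0.001], [0.53, 0.848, -0.0], [-0.001, 0.0, -1.0]]
ft_force: [-0.8, -1.0, -1.0]
grip_width: 0.0104
gripper_force: 20.1
```

```bash
python3 -m pendant '[[0,0.0011,-0.0129,0,0,0,0.1745],[0,0.0045,-0.0253,0,0,0,0.3491],[0,0.0099,-0.037,0,0,0,0.5236],[0,0.0173,-0.0476,0,0,0,0.6981],[0,0.0264,-0.0567,0,0,0,0.8727]]'
python3 -m pendant '[[0,0.0011,-0.0129,0,0,0,0.1745],[0,0.0045,-0.0253,0,0,0,0.3491],[0,0.0099,-0.037,0,0,0,0.5236],[0,0.0173,-0.0476,0,0,0,0.6981],[0,0.0264,-0.0567,0,0,0,0.8727]]'
python3 -m pendant '[[0,0.0011,-0.0129,0,0,0,0.1745],[0,0.0045,-0.0253,0,0,0,0.3491],[0,0.0099,-0.037,0,0,0,0.5236],[0,0.0173,-0.0476,0,0,0,0.6981],[0,0.0245,-0.055,0,0,0,0.8378]]'
python3 -m pendant '[[0,0,0,0,0,0,0]]'
```

```text
time_s: 5.58
position: [0.548, -0.1155, 0.0759]
tool_rot: [[-0.133, 0.991, 0.003], [0.991, 0.133, -0.001], [-0.002, 0.003, -1.0]]
ft_force: [1.7, -1.1, -2.3]
grip_width: 0.0109
gripper_force: 19.9
time_s: 6.2
position: [0.4875, -0.0977, 0.0759]
tool_rot: [[0.674, 0.739, 0.001], [0.739, -0.674, -0.003], [-0.001, 0.003, -1.0]]
ft_force: [-1.0, -4.9, -1.9]
grip_width: 0.0106
gripper_force: 20.0
time_s: 6.82
position: [0.4626, -0.0414, 0.0758]
tool_rot: [[1.0, -0.005, -0.001], [-0.005, -1.0, -0.001], [-0.001, 0.001, -1.0]]
ft_force: [-2.4, -2.3, 0.2]
grip_width: 0.0106
gripper_force: 20.2
time_s: 6.95
position: [0.4627, -0.041, 0.0758]
tool_rot: [[1.0, 0.002, -0.001], [0.002, -1.0, 0.0], [-0.001, -0.0, -1.0]]
ft_force: [-5.8, 0.6, 3.9]
grip_width: 0.0104
gripper_force: 20.6
```

```bash
python3 -m pendant '[[0.45,0,0,0,0,0,0],[0.45,0,0,0,0,0,0],[0.6,0,0,-0.04,0,0,0],[0.85,0,0,-0.09,0,0,0]]'
python3 -m pendant '[[0.85,0.02,-0.055,0,0,0,-0.05],[0.85,0.04,-0.11,0,0,0,0],[0.85,0.06,-0.16,0,0,0,0],[0.85,0.08,-0.21,0,0,0,0],[0.85,0.09,-0.25,0,0,0,0]]'
python3 - <<'E'
from h import *
c=cam("top"); cv2.imwrite("pics/t2.png",cv2.resize(c["image"][150:350,180:446],None,fx=3,fy=3,interpolation=cv2.INTER_CUBIC))
for n in ["top","scene"]:
    c=cam(n)
    for t,z in [("notch",.047),("stud_opposite",.071),("stud_plus",.071),("stud_minus",.071)]:
        for r in env.tip_of(n,t)[:1]: print(n,t,round(r["conf"],2),np.round(ray(c,r["centre"],z)[:2],3))
print(go([.5536,.225,.13],-20.5))
E
```

```text
time_s: 7.45
position: [0.4631, -0.0417, 0.166]
tool_rot: [[1.0, 0.0, -0.002], [0.0, -1.0, 0.001], [-0.002, -0.001, -1.0]]
ft_force: [1.0, 0.1, 0.0]
grip_width: 0.0678
gripper_force: 0.0
time_s: 8.07
position: [0.5542, 0.2103, 0.1652]
tool_rot: [[1.0, 0.001, 0.001], [0.001, -1.0, 0.0], [0.001, -0.0, -1.0]]
ft_force: [0.8, -0.6, 0.2]
grip_width: 0.0724
gripper_force: 0.0
top notch 0.59 [ 0.627 -0.043]
top stud_opposite 0.91 [ 0.464 -0.037]
top stud_plus 0.75 [ 0.527 -0.111]
top stud_minus 0.66 [0.551 0.025]
scene notch 0.64 [ 0.628 -0.044]
scene stud_opposite 0.73 [ 0.463 -0.039]
scene stud_plus 0.82 [ 0.535 -0.12 ]
scene stud_minus 0.86 [0.534 0.03 ]
(array([ 0.0002, -0.0172,  0.0355]), array([-0.000e+00, -2.000e-04,  3.565e-01]))
```

View pics/t2.png

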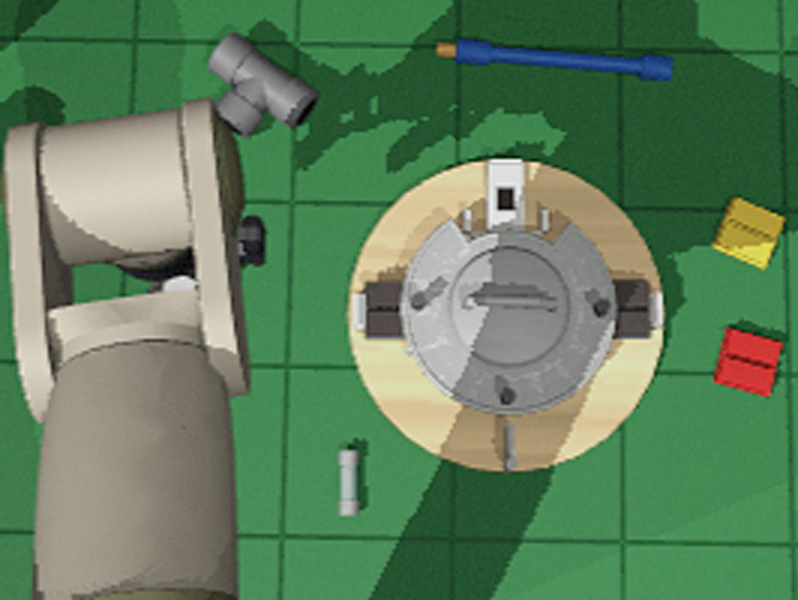

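The notch at crop (505,215) now faces the bare seat at (505,190), and the side pads are undisturbed. Next is gripping the pad.

```bash
python3 -m pendant '[[0.85,0,-0.009,0.02,0,0,0.12],[0.85,0,-0.017,0.04,0,0,0.24],[0.85,0,-0.017,0.06,0,0,0.3565],[0.85,0,-0.017,0.08,0,0,0.3565],[0.85,0,-0.017,0.08,0,0,0.3565]]'
python3 -c "
from h import *
print(go([.5536,.225,.028],-20.5))
c=cam('scene');cv2.imwrite('pics/s3.png',cv2.resize(c['image'][230:380,300:500],None,fx=4,fy=4,interpolation=cv2.INTER_CUBIC))"
```

```text
time_s: 9.25
position: [0.5527, 0.225, 0.0843]
tool_rot: [[0.937, -0.35, -0.003], [-0.35, -0.937, -0.001], [-0.002, 0.001, -1.0]]
ft_force: [0.8, -1.0, -0.3]
grip_width: 0.0727
gripper_force: 0.0
(array([ 0.001 , -0.0004,  0.0563]), array([0.0014, 0.0024, 0.0006]))
```

View pics/s3.png

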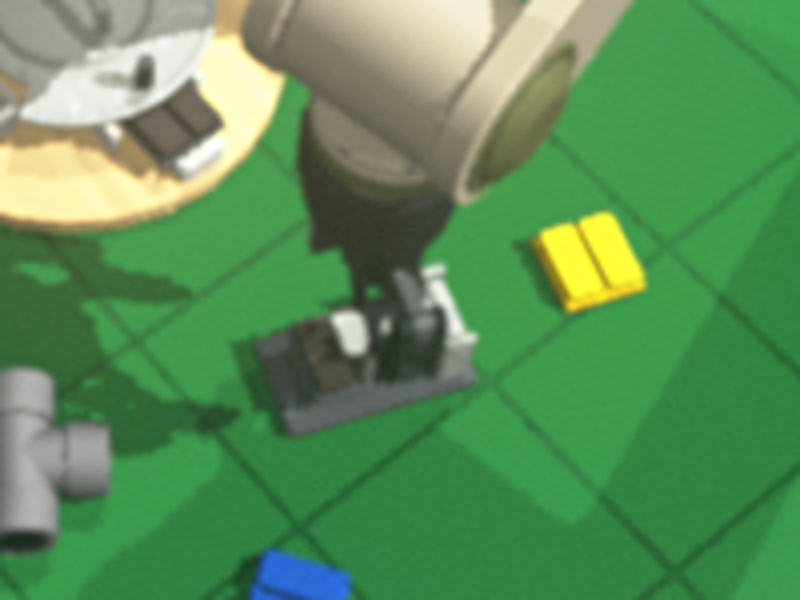

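The open fingers straddle the clip near (400,320), with the pad at (325,355), and are still above it. I'll descend and grip.

```bash
python3 -m pendant '[[0.85,0.001,0,0.025,0,0,0],[0.85,0.001,0,0.045,0,0,0],[0.85,0.001,0,0.056,0,0,0],[0.85,0.001,0,0.056,0,0,0]]'
python3 -m pendant '[[0.5,0,0,0,0,0,0],[0.5,0,0,0,0,0,0],[0.5,0,0,0,0,0,0],[0.5,0,0,0,0,0,0]]' 60
```

```text
time_s: 9.8
position: [0.5543, 0.2251, 0.0295]
tool_rot: [[0.937, -0.349, -0.0], [-0.349, -0.937, -0.0], [-0.0, 0.0, -1.0]]
ft_force: [-0.3, -0.4, 0.8]
grip_width: 0.0724
gripper_force: 0.0
time_s: 10.3
position: [0.5547, 0.2251, 0.0308]
tool_rot: [[0.937, -0.349, 0.002], [-0.349, -0.937, 0.0], [0.002, -0.001, -1.0]]
ft_force: [-1.7, -0.9, 5.2]
grip_width: 0.0462
gripper_force: 61.7
```

```bash
python3 -m pendant '[[0.4,0.012,0,-0.001,0,0,0],[0.4,0.025,0,-0.001,0,0,0],[0.4,0.037,0,-0.001,0,0,0],[0.4,0.05,0,-0.001,0,0,0],[0.4,0.05,0,-0.001,0,0,0]]'
python3 -m pendant '[[0.4,0.003,0,-0.03,0,0,0],[0.4,0.003,0,-0.07,0,0,0],[0.4,0.003,0,-0.12,0,0,0],[0.4,0.003,0,-0.12,0,0,0]]'
python3 -c "
from h import *
print(go([.637,-.04,.15],0))
c=cam('scene');cv2.imwrite('pics/s4.png',cv2.resize(c['image'][180:380,250:450],None,fx=3,fy=3,interpolation=cv2.INTER_CUBIC))"
```

```text
time_s: 10.92
position: [0.6023, 0.207, 0.0301]
tool_rot: [[0.937, -0.35, 0.001], [-0.35, -0.937, -0.0], [0.001, -0.0, -1.0]]
ft_force: [5.5, -2.5, -0.6]
grip_width: 0.0461
gripper_force: 62.2
time_s: 11.42
position: [0.6052, 0.2069, 0.1542]
tool_rot: [[0.937, -0.349, 0.008], [-0.349, -0.937, 0.001], [0.007, -0.004, -1.0]]
ft_force: [-0.3, -0.2, -1.7]
grip_width: 0.0457
gripper_force: 64.4
(array([0.116 , 0.2203, 0.0042]), array([-0.0023, -0.0073, -0.3566]))
```

View pics/s4.png

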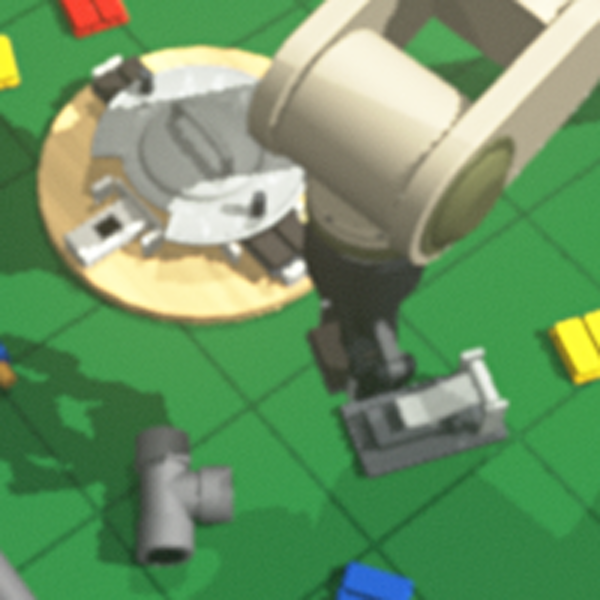

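Run:
```python
from h import *
from scipy.spatial.transform import Rotation
c=cam("scene"); o=env.observe(); p=np.array(o["position"]); T=np.array(o["tool_rot"])
im=cv2.resize(c["image"][270:330,320:400],None,fx=10,fy=10,interpolation=cv2.INTER_CUBIC)
for d,col in [(0,(0,0,255)),(.006,(255,255,0))]:
    pts=[p+T@np.array([-d+sx*h,sy*h,z]) for h,z in [(.024,.010),(.022,-.004)] for sx,sy in [(1,1),(1,-1),(-1,-1),(-1,1)]]
    q=np.array([proj(c,w) for w in pts]); q=((q-[320,270])*10).astype(int)
    cv2.polylines(im,[q[:4]],True,col,1); cv2.polylines(im,[q[4:]],True,col,1)
cv2.imwrite("pics/s5.png",im)
```

```text
(no output)
```

View pics/s5.png

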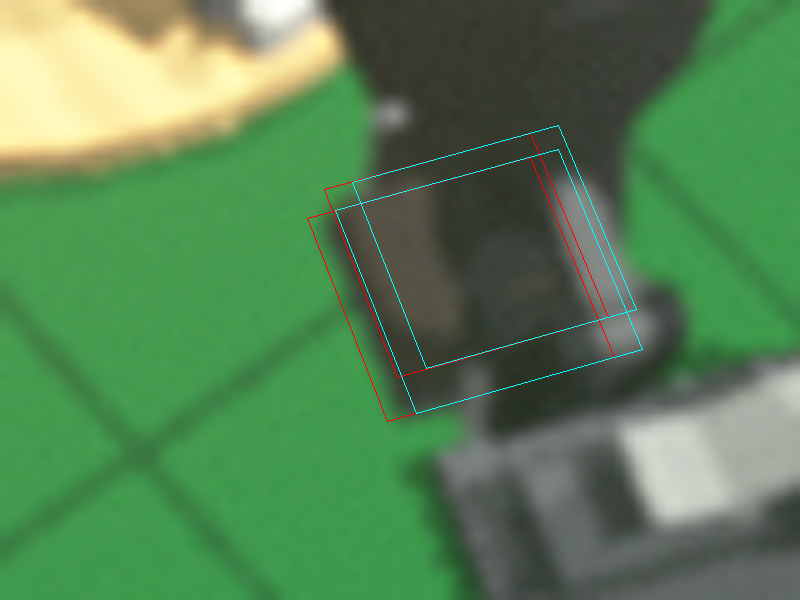

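The cyan outline (pad centre 6 mm behind the TCP) matches the held pad, whose front edge runs from (340,210) to (410,410). Next I'll take the place's position and carry the pad there.

```bash
python3 -m pendant '[[0.4,0.023,0.044,0,0,0,-0.09],[0.4,0.046,0.088,0,0,0,-0.18],[0.4,0.07,0.132,0,0,0,-0.27],[0.4,0.093,0.176,0,0,0,-0.3566],[0.4,0.116,0.2203,0,0,-0.005,-0.3566]]'
python3 -m pendant '[[0.4,0,0,0,0,0,0]]'
python3 - <<'E'
from h import *
for n in ["scene","top"]:
    c=cam(n)
    for t in ["place_far","notch","rack"]:
        for r in env.tip_of(n,t)[:1]: print(n,t,r["conf"],ray(c,r["centre"],{"place_far":.026,"notch":.047,"rack":0}[t])[:2])
print(go([.638,-.04,.06],0))
E
```

```text
time_s: 12.15
position: [0.6349, -0.0418, 0.1481]
tool_rot: [[1.0, 0.001, -0.009], [0.001, -1.0, 0.002], [-0.009, -0.002, -1.0]]
ft_force: [0.8, -0.3, -1.9]
grip_width: 0.0463
gripper_force: 64.4
time_s: 12.28
position: [0.6352, -0.0436, 0.148]
tool_rot: [[1.0, -0.005, -0.008], [-0.005, -1.0, 0.001], [-0.008, -0.001, -1.0]]
ft_force: [-0.2, 1.0, -1.4]
grip_width: 0.046
gripper_force: 64.4
scene place_far 0.74 [ 0.63426231 -0.04514376]
scene notch 0.58 [ 0.4401763  -0.03865974]
scene rack 0.95 [ 0.53091152 -0.0492627 ]
top place_far 0.65 [ 0.5406485 -0.1211077]
top notch 0.65 [0.52863663 0.06096985]
(array([0.003 , 0.0007, 0.0902]), array([-0.0009,  0.0051,  0.0011]))
```

```bash
python3 -m pendant '[[0.4,0.003,-0.001,0.04,0,0,0],[0.4,0.003,-0.001,0.07,0,0,0],[0.4,0.003,-0.001,0.088,0,0.004,0],[0.4,0.003,-0.001,0.088,0,0.004,0],[0.4,0.003,-0.001,0.088,0,0.004,0]]'
python3 - <<'E'
from h import *
print(go([.638,-.041,.037],0))
c=cam("scene"); o=env.observe(); p=np.array(o["position"]); T=np.array(o["tool_rot"])
im=cv2.resize(c["image"][190:270,240:340],None,fx=8,fy=7.5,interpolation=cv2.INTER_CUBIC)
def dr(pts,col):
    q=np.array([proj(c,w) for w in pts]); cv2.polylines(im,[((q-[240,190])*[8,7.5]).astype(int)],True,col,1)
S=[(1,1),(1,-1),(-1,-1),(-1,1)]
dr([p+T@np.array([-.006+a*.024,b*.024,.010]) for a,b in S],(255,255,0))
dr([[.6325+a*.024,-.041+b*.015,.026] for a,b in S],(0,0,255))
cv2.imwrite("pics/s6.png",im)
E
```

```text
time_s: 13.3
position: [0.6387, -0.0391, 0.0633]
tool_rot: [[1.0, 0.0, 0.001], [0.0, -1.0, 0.0], [0.001, -0.0, -1.0]]
ft_force: [-0.4, 0.5, 0.1]
grip_width: 0.0461
gripper_force: 64.3
(array([-0.0007,  0.0019,  0.0263]), array([-0.0005, -0.0006,  0.0001]))
```

View pics/s6.png

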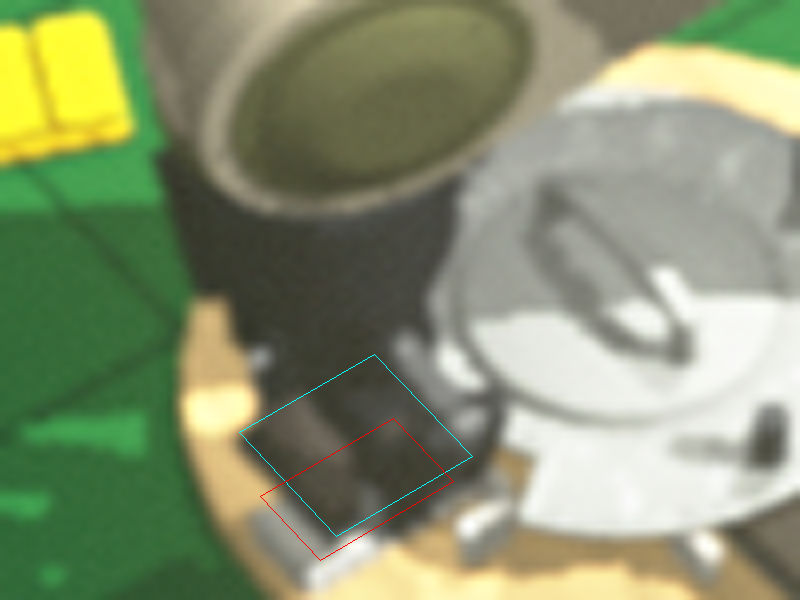

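The red outline of the expected place sits just inside the outer lip at (250–380, 510–575), so the alignment is good. I'll lower the pad and release it.

```bash
python3 -m pendant '[[0.4,0,0.002,0.012,0,0,0],[0.4,0,0.002,0.02,0,0,0],[0.4,0,0.002,0.026,0,0,0],[0.4,0,0.002,0.027,0,0,0],[0.4,0,0.002,0.027,0,0,0]]'
```

```text
time_s: 13.98
position: [0.638, -0.0414, 0.0387]
tool_rot: [[1.0, -0.0, 0.001], [-0.0, -1.0, -0.0], [0.001, 0.0, -1.0]]
ft_force: [-14.0, 0.8, 27.1]
grip_width: 0.046
gripper_force: 68.5
```

```bash
python3 -m pendant '[[0.4,0,0,-0.006,0,0,0],[0.4,-0.004,0,-0.006,0,0,0],[0.4,-0.004,0,-0.003,0,0,0],[0.4,-0.004,0,-0.001,0,0,0],[0.4,-0.004,0,-0.001,0,0,0]]'
```

```text
time_s: 14.6
position: [0.6339, -0.0412, 0.0369]
tool_rot: [[1.0, -0.0, -0.002], [-0.0, -1.0, 0.001], [-0.002, -0.001, -1.0]]
ft_force: [-3.6, 1.0, 10.2]
grip_width: 0.0462
gripper_force: 66.7
```

```bash
python3 -m pendant '[[0.62,0,0,0,0,0,0],[0.62,0,0,0,0,0,0],[0.64,0.002,0,0,0,0,0],[0.64,0.002,0,-0.02,0,0,0],[0.64,0.002,0,-0.06,0,0,0]]'
python3 -m pendant '[[0.64,-0.03,0,-0.05,0,0,0],[0.64,-0.09,0,-0.05,0,0,0],[0.45,-0.15,0,-0.05,0,0,0],[0.45,-0.175,0,-0.05,0,0,0],[0.45,-0.175,0,-0.05,0,0,0]]'
python3 - <<'E'
from h import *
c=cam("scene"); im=cv2.resize(c["image"][190:270,240:340],None,fx=8,fy=7.5,interpolation=cv2.INTER_CUBIC)
def dr(pts,col):
    q=np.array([proj(c,w) for w in pts]); cv2.polylines(im,[((q-[240,190])*[8,7.5]).astype(int)],True,col,1)
S=[(1,1),(1,-1),(-1,-1),(-1,1)]
dr([[.632+a*.024,-.041+b*.024,.026] for a,b in S],(0,0,255))
dr([[.632+a*.024,-.041+b*.022,.040] for a,b in S],(255,255,0))
cv2.imwrite("pics/s7.png",im)
for n in ["scene","top"]:
    c=cam(n)
    for t,z in [("pad_loose",.026),("stud_opposite",.071)]:
        for r in env.tip_of(n,t)[:5]:
            print(n,t,round(r["conf"],2),np.round(ray(c,r["centre"],z)[:2],3))
print(go([.4635,-.041,.074],0))
E
```

```text
time_s: 15.22
position: [0.6356, -0.0412, 0.0953]
tool_rot: [[1.0, -0.0, -0.005], [-0.0, -1.0, 0.002], [-0.005, -0.002, -1.0]]
ft_force: [0.3, 0.4, -0.0]
grip_width: 0.0547
gripper_force: 0.0
time_s: 15.85
position: [0.4604, -0.0412, 0.1469]
tool_rot: [[1.0, -0.001, -0.001], [-0.001, -1.0, 0.001], [-0.001, -0.001, -1.0]]
ft_force: [-0.1, -0.1, 0.7]
grip_width: 0.0385
gripper_force: 0.0
scene pad_loose 0.95 [0.411 0.269]
scene pad_loose 0.81 [ 0.643 -0.03 ]
scene pad_loose 0.69 [0.674 0.321]
top pad_loose 0.78 [ 0.629 -0.038]
top pad_loose 0.57 [0.397 0.257]
top pad_loose 0.54 [0.652 0.305]
top stud_opposite 0.7 [ 0.466 -0.039]
(array([ 0.0017, -0.0003,  0.0722]), array([-0.001 ,  0.001 , -0.0001]))
```

View pics/s7.png

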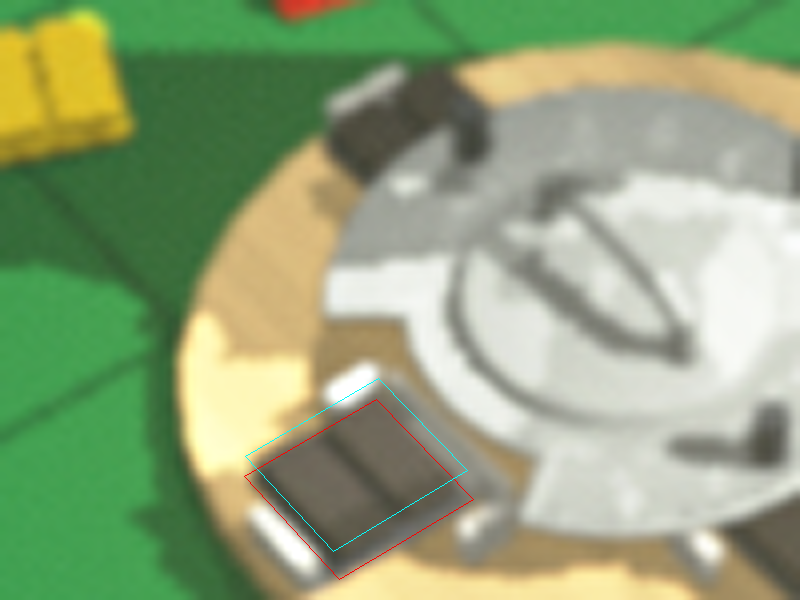

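The pad lies flat between the fences, lip and inner stop at (245–475, 400–575). Now I'll grip the stud and turn the lid back by 180°.

```bash
python3 -m pendant '[[0.45,0.002,0,0.035,0,0,0],[0.45,0.002,0,0.06,0,0,0],[0.45,0.002,0,0.072,0,0,0],[0,0.002,0,0.072,0,0,0],[0,0.002,0,0.072,0,0,0]]' 20
python3 -m pendant '[[0,0,0,0,0,0,0],[0,0,0,0,0,0,0]]'
```

```text
time_s: 16.82
position: [0.4635, -0.0413, 0.075]
tool_rot: [[1.0, -0.0, -0.0], [-0.0, -1.0, 0.001], [-0.0, -0.001, -1.0]]
ft_force: [0.5, -0.4, -4.6]
grip_width: 0.0106
gripper_force: 19.7
time_s: 17.08
position: [0.4636, -0.0413, 0.075]
tool_rot: [[1.0, -0.0, 0.0], [-0.0, -1.0, 0.0], [0.0, -0.0, -1.0]]
ft_force: [1.0, -0.8, -0.3]
grip_width: 0.0107
gripper_force: 20.1
```

```bash
python3 -m pendant '[[0,0.0011,0.0129,0,0,0,-0.1745],[0,0.0045,0.0253,0,0,0,-0.3491],[0,0.0099,0.037,0,0,0,-0.5236],[0,0.0173,0.0476,0,0,0,-0.6981],[0,0.0264,0.0567,0,0,0,-0.8727]]'
python3 -m pendant '[[0,0.0011,0.0129,0,0,0,-0.1745],[0,0.0045,0.0253,0,0,0,-0.3491],[0,0.0099,0.037,0,0,0,-0.5236],[0,0.0173,0.0476,0,0,0,-0.6981],[0,0.0264,0.0567,0,0,0,-0.8727]]'
python3 -m pendant '[[0,0.0011,0.0129,0,0,0,-0.1745],[0,0.0045,0.0253,0,0,0,-0.3491],[0,0.0099,0.037,0,0,0,-0.5236],[0,0.0173,0.0476,0,0,0,-0.6981],[0,0.0264,0.0567,0,0,0,-0.8727]]'
python3 -m pendant '[[0,0.0011,0.0129,0,0,0,-0.1745],[0,0.0045,0.0253,0,0,0,-0.3491],[0,0.0099,0.037,0,0,0,-0.5236],[0,0.0099,0.037,0,0,0,-0.5236],[0,0.0099,0.037,0,0,0,-0.5236]]'
```

```text
time_s: 17.7
position: [0.4893, -0.098, 0.0749]
tool_rot: [[0.639, 0.769, -0.002], [0.769, -0.639, 0.001], [-0.0, -0.002, -1.0]]
ft_force: [-0.9, 4.0, 2.7]
grip_width: 0.0108
gripper_force: 20.4
time_s: 18.32
position: [0.5498, -0.1143, 0.0749]
tool_rot: [[-0.179, 0.984, -0.002], [0.984, 0.179, 0.001], [0.001, -0.002, -1.0]]
ft_force: [-4.3, 2.3, 5.2]
grip_width: 0.0104
gripper_force: 20.5
time_s: 18.95
position: [0.6006, -0.0782, 0.0749]
tool_rot: [[-0.869, 0.495, -0.003], [0.495, 0.869, 0.001], [0.003, -0.001, -1.0]]
ft_force: [-7.1, -0.1, 5.7]
grip_width: 0.0107
gripper_force: 20.7
time_s: 19.58
position: [0.61, -0.041, 0.0749]
tool_rot: [[-1.0, -0.001, -0.004], [-0.001, 1.0, 0.001], [0.004, 0.001, -1.0]]
ft_force: [-6.6, -0.1, 4.6]
grip_width: 0.0108
gripper_force: 20.6
```

Next I'll release, lift clear, retreat to the left and check.

```bash
python3 -m pendant '[[0.45,0,0,0,0,0,0],[0.45,0,0,0,0,0,0],[0.45,0,0,-0.05,0,0,0],[0.45,0,0,-0.1,0,0,0],[0.45,0,0,-0.15,0,0,0]]'
python3 -m pendant '[[0.45,0.03,0.05,0,0,0,0],[0.45,0.06,0.1,0,0,0,0],[0.45,0.09,0.15,0,0,0,0],[0.45,0.12,0.2,0,0,0,0],[0.45,0.15,0.25,0,0,0,0]]'
python3 -m pendant '[[0.45,0,0.05,0,0,0,0],[0.45,0,0.05,0,0,0,0],[0.45,0,0.05,0,0,0,0]]'
python3 - <<'E'
from h import *
ims=[]
for n,x,y in [("top",280,180),("scene",240,170)]:
    c=cam(n); ims.append(cv2.resize(c["image"][y:y+130,x:x+140],(400,371),interpolation=cv2.INTER_CUBIC))
    for t,z in [("notch",.047),("stud_opposite",.071),("stud_plus",.071),("stud_minus",.071),("mark",.054),("pad_loose",.026)]:
        for r in env.tip_of(n,t)[:3]: print(n,t,round(r["conf"],2),np.round(ray(c,r["centre"],z)[:2],3))
cv2.imwrite("pics/end.png",np.hstack(ims))
E
```

```text
time_s: 20.2
position: [0.6112, -0.0415, 0.226]
tool_rot: [[-1.0, 0.0, -0.001], [0.0, 1.0, 0.001], [0.001, 0.001, -1.0]]
ft_force: [0.4, -0.2, -0.7]
grip_width: 0.0385
gripper_force: 0.0
time_s: 20.82
position: [0.4603, 0.2099, 0.2249]
tool_rot: [[-1.0, 0.001, -0.0], [0.001, 1.0, 0.001], [0.0, 0.001, -1.0]]
ft_force: [0.5, 0.6, -0.9]
grip_width: 0.0383
gripper_force: 0.0
time_s: 21.2
position: [0.4614, 0.2582, 0.2246]
tool_rot: [[-1.0, 0.0, -0.001], [0.0, 1.0, 0.001], [0.001, 0.001, -1.0]]
ft_force: [0.5, -0.5, -0.4]
grip_width: 0.0387
gripper_force: 0.0
top notch 0.6 [0.714 0.166]
top stud_opposite 0.67 [ 0.61  -0.038]
top stud_plus 0.93 [0.533 0.035]
top stud_plus 0.43 [0.628 0.408]
top stud_minus 0.9 [ 0.548 -0.121]
top pad_loose 0.86 [0.649 0.312]
top pad_loose 0.73 [ 0.629 -0.041]
scene notch 0.95 [ 0.437 -0.043]
scene stud_opposite 0.62 [ 0.606 -0.04 ]
scene stud_plus 0.97 [0.536 0.026]
scene stud_plus 0.55 [0.455 0.508]
scene stud_minus 0.67 [ 0.532 -0.123]
scene mark 0.63 [ 0.447 -0.038]
scene pad_loose 0.85 [ 0.638 -0.04 ]
scene pad_loose 0.71 [0.413 0.261]
scene pad_loose 0.69 [0.669 0.316]
```

View pics/end.png

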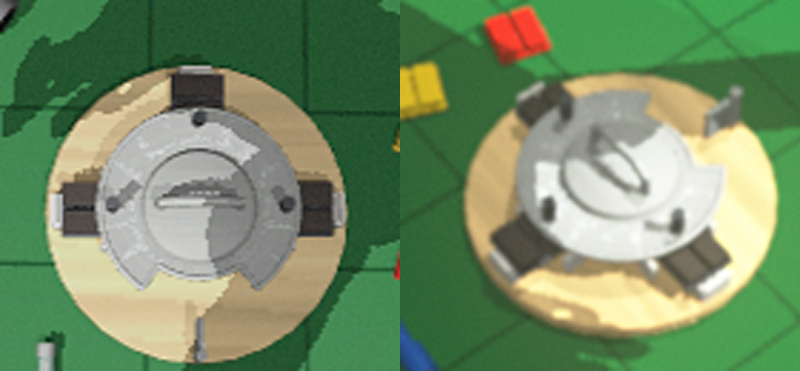

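The three pads lie under the rim, and the notch at (203,275) is centred on the fin at (200,340). I'm handing the job in.

```bash
python3 -c "
from rig import env
print(env.close_job())"
```

```text
the job is handed in; nothing more can be done
None
```

The job is handed in at about 21 s of the 72 s, with no verdict returned: in the last pictures the loose pad lies flat in the far place and all three pads are under the rim, with the notch facing the fin.

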